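# Uncover the centrifuge's sight port

### The arm

A 7-joint arm with a two-finger parallel gripper is mounted at the origin on the work surface. World frame = base frame: x ahead of the robot, y to its left, z up, the work surface at z = 0. Lengths are in mm, angles in rad, forces in N, time in s.
With the tool pointing down it reaches from about 375 to 925 mm from the base axis. Payload 3.1 kg.
Tool frame: the origin (TCP) lies between the finger pads; the fingertips stand 8 mm ahead of it and the grasp point (between the pads) lies 11 mm behind it; z points along the fingers, y is the line along which they close (so a half turn about z gives the same grasp; the last joint's range is limited). The gripper opens to 85 mm and grips with 20 to 120 N. Pads are 22 mm wide; open, the fingers measure 114 mm over their backs; the gripper's body (76 mm by 85 mm) begins 54 mm behind the grasp point. The pads swing forward as they close: fully open they stand 13 mm farther back than shut.
Start: joints at [1.134, 0.383, 0.044, 1.598, -0.018, 1.161, -0.05], TCP at [216.05, -613.046, 239.269] pointing down, gripper open.
Joint ranges: [-2.61, 2.61], [-0.41, 2.15], [-1.48, 1.57], [0, 2.5], [-1.57, 4.71], [0.05, 1.97], [-2.85, 2.85]. Speed limits (rad/s): [2.79, 2.79, 3.14, 3.14, 3.14, 3.14, 3.14].

### API

Orientations are given as a unit quaternion [x, y, z, w].
In Python, from cell import manip gives the robot as it stands.
- The arm moves only by the tool drive_tool, never from a script. Its argument "steps" is a list of rows, each a list of 7 numbers: the shift along the tool's x, y, z in mm, then the turn, a rotation vector about the tool's x, y, z in degrees, then the opening, from 0 (shut) to 1 (fully open). In form: [[dx, dy, dz, ax, ay, az, grip], ...]. A call has 1 to 20 rows; each row shifts and turns the commanded pose from where the row before left it, along the tool's axes as they then stand; what a row does not reach is not made up. A row lasts 1/12 s, in which the tool goes at most 41.7 mm and 7.16 degrees, less where a joint would pass 70% of its speed; a pose out of reach is approached as far as the arm can. A call with a gripper value outside its range is refused whole. The fingers move at their own pace and stop on an object; "grip_force" is the grip in N (left out, the last holds). Time passes only in rows, so rows that do not move let the fingers close. It gives the time, the measured TCP pose, the force, the opening and the grip force at its end, in the units of the state.
- manip.get_state(): the state, without advancing time (a new reading comes with each control period).
- manip.get_image(name): name is "scene" or "side" or "wrist"; returns the picture (480x640x3 uint8, red, green, blue); there is no depth.
- manip.calibration(name): a dict with "vertical_fov" (degrees; the focal length in pixels is half the picture's height over the tangent of half this angle, whatever the lens; pixels are square), "cx", "cy" (the principal point, pixels), "k1" (the pictures are not rectified: a ray, as slopes to the right and down, at radius r is drawn at 1 + k1 r^2 times it, then the intrinsics apply), "xyz" and "attitude" of the camera in the world; the wrist camera has in their place "tool_from_camera" (4x4, takes a point from camera to tool coordinates, whose origin is the TCP and whose axes are the flange's). Camera axes: x right, y down, z forward; pixel columns grow to the right and rows downward; lengths in mm; the calibration is good to about 2 mm. A picture is of the moment at which its call begins: read the wrist's pose just before it. calibration takes no time and is no camera call.
- manip.sign_off(): hands the job in; it is judged then, once.
Trained networks look in the newest picture that a camera, given by its name, has taken for a name from the list of things; names that differ only in an ending like _2 or _b are one class to them, and where a whole thing is asked for, a point or a joint stands for the part that bears it (a point fixed in the world has none). Each returns a list of dicts, best first, with "confidence" (0 to 1); they miss things now and then, are a little off and sometimes report something else, mostly with a low value. They report only what shows in the picture. A call takes as long as a camera call.
- manip.recognise(camera, thing): "location" ([row, column] in pixels, amid what is visible of it).
- manip.silhouettes(camera, thing): "pixels" (480x640 bool, what is visible of it) and "location" ([row, column] in pixels, amid what is visible of it).
- manip.spot_point(camera, thing): "location" ([row, column] in pixels: a listed point, or the origin of a listed thing).
The state is a dict: "time": time; "q": joint angles; "joint_velocities": joint speeds; "effort": joint torques, N m; "eef_pos": TCP position; "tool_rot": TCP orientation; "contact_force": force on the tool from outside, world axes, zero at the start; "ft_torque": the same for the moment, N m; "width": finger opening in mm; "finger_force": force on a finger pad.
Only numpy, scipy, OpenCV 4.12 (cv2) and the standard library are available. Lean on these libraries where they do the work, as an engineer would, in place of code of your own. Each camera call takes 0.05 s, during which the arm holds its last target. There are 200 camera calls.

### The job

The technician wants to check the rotor speed of the shut bench centrifuge. Take the long swivel cover on its lid by its knob and swing it counter-clockwise (seen from above) around its pivot screw, about a quarter turn or more, so that the round glass sight port under it lies open, then let go. Leave the other, short swivel cover (over the emergency lid release) shut.

Things in the scene. Friction and masses are not known exactly. Their poses are not given: they have to be found in the camera images.
- sight_cover (a joint): Turn (rad) of the long flat aluminium swivel cover, 118 mm long, 48 wide, 4 thick, level on the lid of the fixed white centrifuge (lid 300 x 380 mm, top at z 180 mm). 0 = shut over the 32 mm glass sight port, 48 mm from the pivot towards the knob; grows counter-clockwise from above to a stop at 1.75; starts at 0 to 0.2. Stiff (about 1.5 N at the knob), no spring, stays where left.
- sight_knob (a point): Centre of the top of the long cover's knob: an upright round aluminium stub, 16 mm diameter, standing 26 mm above the flat cover at its free end, 90 mm from the pivot; it turns with the cover. Top 216 mm above the bench, the cover's upper face 190 mm. The long cover's way is clear: nothing else on the lid stands higher than 28 mm above it.
- sight_pivot (a point): Top centre of the long cover's pivot screw (slotted head 16 mm across, standing 4 mm above the cover), at the cover's other end: the fixed upright axis of the turn.
- release_cover (a joint): Turn (rad) of the short cover, to be left shut: 0 shut (its start), grows counter-clockwise. Same make but only 70 mm long, 30 wide; knob 12 mm diameter, 18 high, 52 mm from its pivot screw. It lies beside the long cover on the same lid, roughly parallel, both with the knob end nearer the robot, pivots 160 to 182 mm apart across the lid; either may be the left one.

How it is judged:
By the outcome, as a careful person would: the job done as asked, in the order asked, and still so for the second after the job is handed in, with the robot touching nothing.
It also fails if it takes over 32 s, if anything falls off the work surface, if the arm or the gripper's body presses on something with over 40 N, if the wrist force passes 120 N, or if a joint passes its speed limit or range.

## Working session

There is one attempt and no reset: what is moved stays moved. The work goes in short steps, Python scripts to look and compute and a tool call to move; the robot and the scene stay as the last step left them, time stands still between calls to the robot, and variables do not carry over. Pictures are saved under pics/ and viewed, at most 10 in all, crops included, and the job is handed in when it is done.

Besides the shell and the picture viewer there is one more tool, called by a JSON object that holds its "method" and its "body". drive_tool: Moves the arm, as the interface text tells. Its arguments: {"type":"object","properties":{"steps":{"type":"array","items":{"type":"array","items":{"type":"number"}}},"grip_force":{"type":"number"}},"required":["steps"]}

```bash
mkdir -p pics
cat > h.py <<'E'
import numpy as np, cv2
from scipy.spatial.transform import Rotation as R
from cell import manip
def cam(name, st=None):
    c=manip.calibration(name); f=240/np.tan(np.radians(c["vertical_fov"])/2)
    if name=="wrist":
        st=st or manip.get_state(); T=np.array(c["tool_from_camera"]); Rt=R.from_quat(st["tool_rot"]).as_matrix()
        return f,c,Rt@T[:3,:3],Rt@T[:3,3]+np.array(st["eef_pos"])
    a=np.array(c["attitude"]); M=R.from_quat(a).as_matrix() if a.size==4 else a.reshape(3,3)
    return f,c,M,np.array(c["xyz"])
def ray(name,rc,z,st=None):
    f,c,M,o=cam(name,st); K=np.array([[f,0,c["cx"]],[0,f,c["cy"]],[0,0,1]])
    p=cv2.undistortPoints(np.array([[[rc[1],rc[0]]]],float),K,np.array([c["k1"],0,0,0.]))[0,0]
    d=M@np.array([p[0],p[1],1]); return o+d*(z-o[2])/d[2]
def save(name,fn):
    im=manip.get_image(name); cv2.imwrite("pics/"+fn,im[:,:,::-1]); return im
E
python3 - <<'E'
from h import *
s=manip.get_state(); print(s)
for n in("scene","side","wrist"):
    save(n,n+"0.png"); print(n,manip.calibration(n))
    for t,z in(("sight_knob",216),("sight_pivot",194)):
        for d in manip.spot_point(n,t)[:2]: print(n,t,np.round(d["location"],1),round(d["confidence"],2),ray(n,d["location"],z).round(1))
    for t in("sight_cover","release_cover"):
        for d in manip.recognise(n,t)[:2]: print(n,t,np.round(d["location"],1),round(d["confidence"],2),ray(n,d["location"],190).round(1))
E
```

```text
{'time': 0.0, 'q': array([ 1.13418995,  0.38382519,  0.04385898,  1.59960385, -0.01789855,
        1.16123113, -0.04991224]), 'joint_velocities': array([ 0.00162869,  0.00042072,  0.00158336,  0.00149022, -0.00089292,
        0.00090979,  0.00034885]), 'effort': array([-2.94863048e-04, -4.33467758e+01,  1.02434088e+00, -2.49514353e+01,
        1.06014774e-02,  1.12347843e-02,  1.43762602e-06]), 'eef_pos': array([ 215.69992995, -612.16486474,  237.88005921]), 'tool_rot': array([ 9.85680937e-01,  1.68615840e-01, -3.00916888e-04, -1.30304634e-03]), 'contact_force': array([0.48331073, 0.03241032, 0.77921682]), 'ft_torque': array([-0.00215466, -0.04144625,  0.01049846]), 'finger_force': 0.0, 'width': 85.07404418612427}
scene {'vertical_fov': 53.71292406180672, 'cx': 319.84968965367807, 'cy': 246.8020304372563, 'k1': -0.07494093557259209, 'xyz': array([ 785.17718186, -359.93491733,  734.85245055]), 'attitude': array([ 0.89219229,  0.25207793, -0.10702275, -0.3591598 ])}
scene sight_knob [309.8 214.3] 0.87 [ 456.8 -112.   216. ]
scene sight_pivot [347.1 268.1] 0.97 [ 544. -111.  194.]
scene
[... 382 characters left out ...]
[342.  274.3] 0.94 [ 452.5 -111.1  216. ]
side sight_pivot [335.9 344.3] 0.84 [ 541.1 -106.1  194. ]
side sight_cover [346.5 308.6] 0.72 [ 494.2 -109.1  190. ]
side release_cover [246.7 310.5] 0.91 [531.7  65.5 190. ]
wrist {'vertical_fov': 61.90268481379988, 'cx': 319.46217898002567, 'cy': 233.8594330322501, 'k1': -0.01670384023075786, 'tool_from_camera': array([[-1.06893803e-03, -9.62338081e-01, -2.71853406e-01,
         6.79878930e+01],
       [ 9.99999418e-01, -1.06817498e-03, -1.50786969e-04,
         4.90487867e-01],
       [-1.45278963e-04, -2.71853409e-01,  9.62338663e-01,
        -1.34414239e+02],
       [ 0.00000000e+00,  0.00000000e+00,  0.00000000e+00,
         1.00000000e+00]])}
```

View pics/scene0.png

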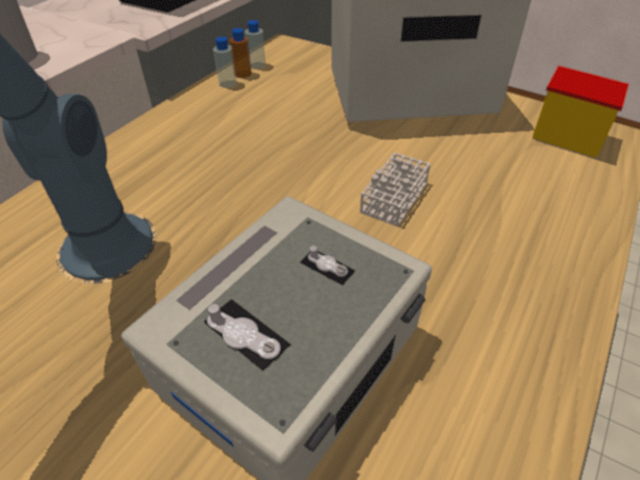

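The scene shows the long cover near the robot's right (knob about row 310, col 214; pivot about 347, 268). The short cover is further left (about 259, 324). The two cameras agree to within 5 mm: knob ≈(455,-111), pivot ≈(542,-108), about 88 mm apart, as expected. A counter-clockwise swing carries the knob towards -y. Next I lift, square the tool and move above the knob.

{"method": "drive_tool", "body": {"steps": [[0,0,-30,0,0,6.5,1],[0,0,-30,0,0,6.5,1],[0,0,-30,0,0,6.4,1],[15,-31,0,0,0,0,1],[15,-31,0,0,0,0,1],[15,-31,0,0,0,0,1],[15,-31,0,0,0,0,1],[15,-31,0,0,0,0,1],[15,-31,0,0,0,0,1],[15,-31,0,0,0,0,1],[15,-31,0,0,0,0,1],[15,-31,0,0,0,0,1],[15,-31,0,0,0,0,1],[15,-31,0,0,0,0,1],[15,-31,0,0,0,0,1],[15,-31,0,0,0,0,1],[15,-31,0,0,0,0,1],[15,-31,0,0,0,0,1],[14,-36,0,0,0,0,1],[0,0,0,0,0,0,1]]}}

```text
time: 2.42
eef_pos: [457.8, -102.4, 330.1]
tool_rot: [1.0, 0.007, 0.002, -0.002]
contact_force: [0.5, 0.8, 0.7]
width: 85.6
finger_force: 0.0
```

Run:
```python
from h import *
s=manip.get_state(); print(s["time"],s["eef_pos"],R.from_quat(s["tool_rot"]).as_matrix().round(3),s["q"].round(2))
save("wrist","w1.png")
for t,z in(("sight_knob",216),("sight_pivot",194)):
    for d in manip.spot_point("wrist",t)[:2]: print(t,np.round(d["location"],1),round(d["confidence"],2),ray("wrist",d["location"],z,s).round(1))
```

```text
2.4167 [ 457.81126159 -102.41596684  330.06295416] [[ 1.     0.014  0.003]
 [ 0.014 -1.     0.004]
 [ 0.003 -0.004 -1.   ]] [ 0.54 -0.02 -0.39  1.88 -0.01  1.28 -1.41]
sight_knob [238.3 332.9] 0.66 [ 453.3 -111.4  216. ]
sight_pivot [ 92.2 328. ] 0.87 [ 544.3 -106.9  194. ]
```

View pics/w1.png

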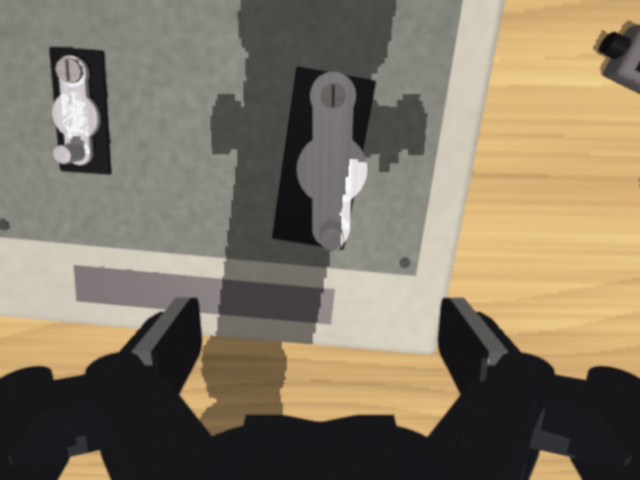

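The wrist view shows the knob at about row 236, col 332 and the pivot at (95, 333). The cover lies about 8° counter-clockwise of its black base plate, so the joint is at about 0.14. Knob is ≈(454,-111), pivot ≈(543.5,-108). I descend and grip.

{"method": "drive_tool", "body": {"steps": [[-3,9,0,0,0,0,1],[0,0,25,0,0,0,1],[0,0,25,0,0,0,1],[0,0,25,0,0,0,1],[0,0,25,0,0,0,1],[0,0,15,0,0,0,1],[0,0,10,0,0,0,1],[0,0,0,0,0,0,0.5],[0,0,0,0,0,0,0.3],[0,0,0,0,0,0,0],[0,0,0,0,0,0,0],[0,0,0,0,0,0,0],[0,0,0,0,0,0,0],[0,0,0,0,0,0,0],[0,0,0,0,0,0,0],[0,0,0,0,0,0,0]], "grip_force": 25}}

```text
time: 3.9
eef_pos: [453.0, -120.8, 205.5]
tool_rot: [1.0, 0.0, 0.001, 0.0]
contact_force: [-0.2, 1.5, 5.8]
width: 14.9
finger_force: 24.8
```

Run:
```python
from h import *
s=manip.get_state(); print(s["time"],s["eef_pos"],s["width"],s["finger_force"],s["contact_force"])
save("side","s2.png")
```

```text
3.9 [ 452.99379488 -120.76427948  205.51144497] 14.943896860017162 24.767526984214783 [-0.21805848  1.50766658  5.82673011]
```

View pics/s2.png

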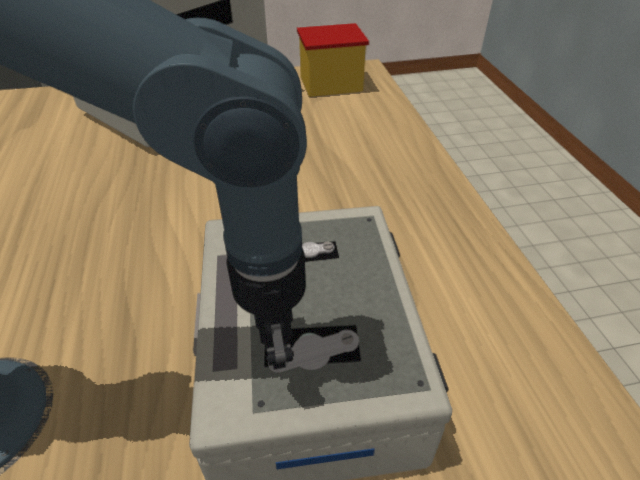

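The jaws hold the knob (width about 15 mm at 25 N). The arm is 10 mm further along the swing than planned, so the knob is now at ≈(453,-121), 91 mm from the pivot. I swing along the arc, turning 4° per row with the tool, and check halfway.

{"method": "drive_tool", "body": {"steps": [[1.1,6.2,0,0,0,-4,0],[1.1,6.2,0,0,0,-4,0],[1.1,6.2,0,0,0,-4,0],[1.1,6.2,0,0,0,-4,0],[1.1,6.2,0,0,0,-4,0],[1.1,6.2,0,0,0,-4,0],[1.1,6.2,0,0,0,-4,0],[1.1,6.2,0,0,0,-4,0],[1.1,6.2,0,0,0,-4,0],[1.1,6.2,0,0,0,-4,0],[0,0,0,0,0,0,0]]}}

```text
time: 4.87
eef_pos: [482.4, -176.9, 205.5]
tool_rot: [0.939, 0.343, 0.001, 0.001]
contact_force: [-0.2, -0.5, 5.4]
width: 15.2
finger_force: 24.8
```

Run:
```python
from h import *
s=manip.get_state(); v=s["eef_pos"][:2]-np.array([543.5,-108]); X=R.from_quat(s["tool_rot"]).as_matrix()[:,0]
print(s["time"],s["eef_pos"],s["width"],s["contact_force"],np.hypot(*v),np.degrees(np.arctan2(*v[::-1]))%360,np.degrees(np.arctan2(X[1],X[0])))
for d in manip.get_image("wrist") is not None and manip.spot_point("wrist","sight_pivot")[:1]: print(d["confidence"],ray("wrist",d["location"],194,s))
```

```text
4.8667 [ 482.42796306 -176.87576752  205.51544442] 15.187831050523979 [-0.22182628 -0.51735069  5.3914694 ] 92.05251244702504 228.4366451886966 40.11540079029673
0.85 [ 542.58107775 -108.55097756  194.        ]
```

Halfway is fine: radius 92 mm, forces small, pivot confirmed at (543,-108.5). I swing the second half.

{"method": "drive_tool", "body": {"steps": [[1.1,6.2,0,0,0,-4,0],[1.1,6.2,0,0,0,-4,0],[1.1,6.2,0,0,0,-4,0],[1.1,6.2,0,0,0,-4,0],[1.1,6.2,0,0,0,-4,0],[1.1,6.2,0,0,0,-4,0],[1.1,6.2,0,0,0,-4,0],[1.1,6.2,0,0,0,-4,0],[1.1,6.2,0,0,0,-4,0],[1.1,6.2,0,0,0,-4,0],[0,0,0,0,0,0,0]]}}

```text
time: 5.88
eef_pos: [539.9, -200.1, 205.6]
tool_rot: [0.765, 0.644, 0.0, 0.002]
contact_force: [2.0, -1.1, 5.2]
width: 15.1
finger_force: 24.7
```

Run:
```python
from h import *
s=manip.get_state(); v=s["eef_pos"][:2]-np.array([543,-108.3]); X=R.from_quat(s["tool_rot"]).as_matrix()[:,0]
print(s["time"],s["eef_pos"],s["width"],s["contact_force"],s["ft_torque"],np.hypot(*v),np.degrees(np.arctan2(*v[::-1]))%360,np.degrees(np.arctan2(X[1],X[0])))
save("side","s3.png")
```

```text
5.8833 [ 539.85976754 -200.09940695  205.59100526] 15.145216890649401 [ 2.0169734  -1.06863764  5.1774587 ] [-0.1809351   0.03348056  0.18009572] 91.85310107520216 268.0408159175156 80.14173650777902
```

View pics/s3.png

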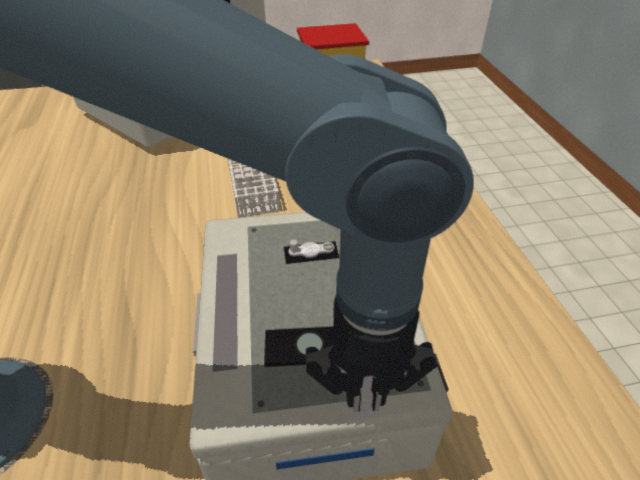

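The side view shows the glass port open at about row 344, col 310 and the short cover still on its plate at (248, 312). The swing so far is about 1.6 rad from shut. I let go and rise.

{"method": "drive_tool", "body": {"steps": [[0,0,0,0,0,0,0.5],[0,0,0,0,0,0,0.5],[0,0,0,0,0,0,0.5],[0,0,0,0,0,0,0.5],[0,0,0,0,0,0,0.5],[0,0,-10,0,0,0,0.5],[0,0,-20,0,0,0,0.5],[0,0,-25,0,0,0,0.5],[0,0,-25,0,0,0,0.5],[0,0,-25,0,0,0,0.5],[0,0,-25,0,0,0,0.5],[0,0,-20,0,0,0,0.5],[0,0,0,0,0,0,0.5],[0,0,0,0,0,0,0.5]]}}

```text
time: 7.1
eef_pos: [539.1, -198.5, 356.6]
tool_rot: [0.766, 0.643, 0.001, 0.002]
contact_force: [0.3, -0.3, -0.5]
width: 42.5
finger_force: 0.0
```

Run:
```python
from h import *
s=manip.get_state(); print(s["time"],s["eef_pos"],s["width"],s["contact_force"])
save("wrist","w4.png")
for t,z in(("sight_knob",216),("sight_pivot",194)):
    for d in manip.spot_point("wrist",t)[:1]: print(t,np.round(d["location"]),round(d["confidence"],2),ray("wrist",d["location"],z,s).round(1))
```

```text
7.1 [ 539.12088711 -198.48337937  356.56360891] 42.50614104784187 [ 0.25890483 -0.27551873 -0.53779868]
sight_knob [223. 321.] 0.59 [ 539.6 -200.2  216. ]
sight_pivot [ 93. 299.] 0.83 [ 540.  -110.4  194. ]
```

View pics/w4.png

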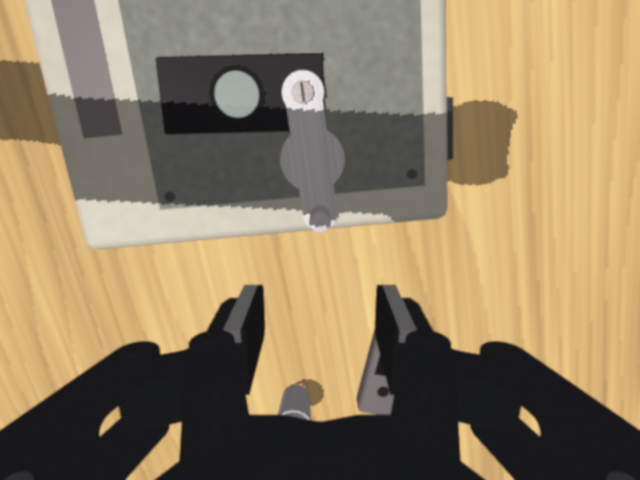

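The wrist view shows the glass port fully uncovered at (93, 237). The cover has swung about 97° (disc at (158, 312), knob at (217, 320)), and the gripper is open and well clear. I hand the job in.

```bash
python3 -c "
from cell import manip; print(manip.sign_off())"
```

```text
the job is handed in; nothing more can be done
None
```

The long cover is swung about 1.65–1.7 rad counter-clockwise and released, the glass sight port lies open, the short cover was not touched, and the job was handed in at about 7 s.

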